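# Carry the cleaned stub end on the lifter to the vice

### The job

The black stub end on the white rest has been planed and cleaned for welding, so the gripper must not touch it: take the red-handled lifter, slide its blade under the stub end, lift it off and carry it level and without haste to the vice. Set it down gently in the round step of the two open jaws, flat on its seat, and draw the blade out from under it. Then stand the lifter back on its mat, leaving all the other things where they are.

Things in the scene. Friction and masses are not known exactly. Their poses are not given: they have to be found in the camera images.
- stub: the stub end: a black plastic pipe fitting standing on its flange. Flange 102 mm across and 14 mm thick at the bottom, above it a 63 mm spigot with a planed rim (75 mm across at its root); 50 mm tall in all, about 110 g. Origin: centre of its underside; z up.
- rest: preparation rest (fixed): aluminium plate 140 x 130 mm with two white bars 116 mm long (x), 22 mm wide, tops 45 mm above the bench; between them an open channel 72 mm wide along x, floor 8 mm above the bench. The stub end stands across the bars within 7 mm of the middle; 8 mm pins at the bars' ends. Origin: centre of underside; x along the channel, away from the robot within 15 degrees; z up.
- lifter: the lifter: flat steel blade 140 x 56 x 3 mm, cranked neck at its rear, straight red handle above and behind, parallel to the blade; 0.26 kg, stands on its blade. Origin: on the blade's underside, below where a carried part's middle belongs; blade from 55 mm ahead (+x, free tip) to 85 mm behind it; the neck's foot covers 65 to 85 mm behind. z up. Centre of mass 45 mm behind the origin.
- lifter_grip (a point): where to grip the lifter: centre of the red handle's cross-section, 105 mm behind and 65 mm above the lifter's origin. The handle is 18 mm wide, 24 mm high and runs along the lifter's x from 72 to 172 mm behind its origin; the neck comes down under the handle's front, 78 to 84 mm behind the origin.
- vice: self-centring vice (fixed), its two aluminium jaws open: mint-green foot 130 x 166 mm; jaws 112 mm long (x), open channel 72 mm wide along x between them. In the jaw tops a round step 114 mm across: flat seat 55 mm above the bench, shoulder 8 mm higher. Spindle in the channel: top 27 mm above the bench. Origin: centre of underside; x along the channel, away from the robot within 15 degrees; z up.
- vice_seat (a point): centre of the round step in the vice's jaws, at the height of its flat seat (55 mm above the bench). A seated stub end has the origin of its underside here.
- mat: black rubber mat with blue edges, fixed to the bench, 200 x 120 mm and 4 mm thick, on which the lifter stands. Origin: centre of its underside; x along its length.
- offcut: bystander: upright black pipe offcut, 63 mm across, 85 mm tall. Origin: centre of its underside.
- reducer: bystander: black reducer fitting, 63 mm across below, 40 mm above, 85 mm tall. Origin: centre of its underside.
- gauge: bystander: flat steel notch gauge, 150 x 74 x 5 mm. Origin: centre of its underside.
- tkey: bystander: steel T-handled key, 120 x 90 mm, 16 mm high. Origin: centre of its underside.
- scraper: bystander: orange-handled hand scraper, 137 mm long, 16 mm wide, 14 mm high, lying along x. Origin: its underside, near the middle.
- marker: bystander: yellow marker, 132 mm long, 13 mm thick, lying along x. Origin: its underside, near the middle.
- tub: bystander: white wipes tub with a blue cap, 84 mm across, 115 mm tall. Origin: centre of its underside.
- halfshell: bystander: aluminium half-shell clamp insert, 50 x 100 x 48 mm. Origin: centre of its underside.

How it is judged (in metres and radians):
On the way, in this order (a step that is already met when the one before it is completed fails the run):
1. the stub end rides on the lifter's blade, off the rest and off the vice (contact force between lifter and stub above 0.3 N and contact force between each of rest, vice and stub below 0.05 N), for 0.3 s.
2. the stub end sits flat in the step of the vice's jaws, with the blade no longer touching it (horizontal distance between stub and vice_seat below 0.009 m and z of stub in the frame of vice_seat between -0.003 and 0.003 m and angle between stub's own z axis and vertical below 0.05 rad and contact force between lifter and stub below 0.05 N), for 0.3 s.
At the end, for the whole second after the job is handed in: The stub end sits in the vice jaws' round step: within 9 mm of its centre and 3 mm of seat height, tilted under 0.05 rad, clear of the lifter. The lifter stands on its mat: origin within 60 mm of the mat's centre and under 8 mm above the bench, tilted under 0.06 rad. Both at rest (all of step 2 and horizontal distance between lifter and mat below 0.06 m and z of lifter in the frame of mat below 0.008 m and angle between lifter's own z axis and vertical below 0.06 rad and linear speed of each of lifter, stub below 0.02 m/s); the robot touches nothing.
It fails at once if the gripper or arm touches the stub end (contact force between any of the fingers, the arm and stub above 0.3 N).
It fails at once if the stub end is tilted more than 0.25 rad (14 degrees) (angle between stub's own z axis and vertical above 0.25 rad).
It fails at once if the stub end is dropped or rushed (faster than 0.5 m/s) (linear speed of stub above 0.5 m/s).
It fails at once if a bystander is shifted by more than 30 mm (distance of any of offcut, reducer, gauge, tkey, scraper, marker, tub, halfshell from where it was at the start of the episode above 0.03 m).
It also fails if it takes over 69 s, if anything falls off the work surface, if the arm or the gripper's body presses on something with over 40 N, if the wrist force passes 120 N, or if a joint passes its speed limit or range.

### The arm

A 7-joint arm with a two-finger parallel gripper is mounted at the origin on the work surface. World frame = base frame: x ahead of the robot, y to its left, z up, the work surface at z = 0. Lengths are in mm, angles in degrees, forces in N, time in s.
With the tool pointing down it reaches from about 400 to 850 mm from the base axis. Payload 10.4 kg.
Tool frame: the origin (TCP) lies where the fingers leave the gripper's body, on its centre line; the fingertips stand 70 mm ahead of it and the grasp point (between the pads) lies 51 mm ahead of it; z points along the fingers, y is the line along which they close (so a half turn about z gives the same grasp; the last joint's range is limited). The gripper opens to 87 mm and grips with 3 to 60 N. Pads are 19 mm wide; open, the fingers measure 117 mm over their backs; the gripper's body (75 mm by 190 mm) begins 51 mm behind the grasp point.
Start: joints at [-66.096, 19.034, -3.707, 83.658, 1.238, 77.344, -5.071], TCP at [266.088, 565.545, 292.276] pointing down, gripper open.
Joint ranges: [-148.97, 148.97], [-28.65, 121.19], [-84.17, 76.75], [9.2, 138.47], [-72.65, 252.65], [3.7, 117.97], [-149.18, 149.18]. Speed limits (degrees/s): [127.2, 127.2, 159.86, 159.86, 180, 180, 180].

### API

Orientations are given as [roll, pitch, yaw] about the fixed x, y, z axes, in that order (R = Rz(yaw) Ry(pitch) Rx(roll)).
In Python, from bench import bot gives the robot as it stands. The module is installed in compiled form; this text tells all that it offers.
- The arm moves only by the shell command python3 -m handwheel 'ROWS' [FORCE]. ROWS is JSON, a list of rows, each a list of 5 numbers: the closure, from -1 (fully open) to 1 (shut), then the shift along the tool's x, y, z in m, then the turn about the tool's z in rad. In form: [[jaw, dx, dy, dz, roll], ...]. A call has 1 to 8 rows; each row is the pose to reach, as a shift and turn from the pose commanded when the call began, along the tool's axes at that moment; what a row does not reach only later rows make up. A row lasts 1/10 s, in which the tool goes at most 50 mm and 8.59 degrees, less where a joint would pass 70% of its speed; a pose out of reach is approached as far as the arm can. A call with a gripper value outside its range is refused whole. The fingers move at their own pace and stop on an object; FORCE is the grip in N (left out, the last holds). Time passes only in rows, so rows that repeat a pose let the fingers close. It gives the time, the measured TCP pose, the force, the opening and the grip force at its end, in the units of the state.
- bot.observe(): the state, without advancing time (a new reading comes with each control period).
- bot.camera(name): name is "scene" or "side" or "wrist"; returns a dict with "pixels" (420x560x3 uint8, red, green, blue), "camera_matrix" (3x3 intrinsics, pixels), "extrinsics" (4x4, takes a point from world to camera coordinates); the wrist camera has in their place "mount" (4x4, takes a point from camera to tool coordinates, whose origin is the TCP and whose axes are the flange's). Camera axes: x right, y down, z forward; pixel columns grow to the right and rows downward; lengths in mm; the calibration is good to about 2 mm. A picture is of the moment at which its call begins: read the wrist's pose just before it. There is no depth.
- bot.sign_off(): hands the job in; it is judged then, once.
The state is a dict: "clock": time; "joints": joint angles; "qvel": joint speeds; "effort": joint torques, N m; "eef_pos": TCP position; "eef_rot": TCP orientation; "contact_force": force on the tool from outside, world axes, zero at the start; "torque": the same for the moment, N m; "opening": finger opening in mm; "gripper_force": force on a finger pad.
Only numpy, scipy, OpenCV 4.12 (cv2) and the standard library are available. Lean on these libraries where they do the work, as an engineer would, in place of code of your own. Each camera call takes 0.05 s, during which the arm holds its last target. There are 200 camera calls.

## Working session

There is one attempt and no reset: what is moved stays moved. The work goes in short steps, Python scripts to look and compute and a shell command to move; the robot and the scene stay as the last step left them, time stands still between calls to the robot, and variables do not carry over. Pictures are saved under pics/ and viewed, at most 10 in all, crops included, and the job is handed in when it is done.

```bash
mkdir -p pics; cat > h.py <<'E'
import numpy as np, cv2, json
from bench import bot
def snap(name,fn):
    s=bot.observe(); c=bot.camera(name)
    cv2.imwrite(f'pics/{fn}.png',cv2.cvtColor(c['pixels'],cv2.COLOR_RGB2BGR))
    d={k:np.asarray(v).tolist() for k,v in c.items() if k!='pixels'}; d['pos']=list(s['eef_pos']); d['rot']=list(s['eef_rot'])
    json.dump(d,open(f'pics/{fn}.json','w')); return c['pixels']
def cam(fn):
    d=json.load(open(f'pics/{fn}.json')); K=np.array(d['camera_matrix'])
    if 'extrinsics' in d: E=np.array(d['extrinsics'])
    else:
        from scipy.spatial.transform import Rotation as R
        T=np.eye(4); T[:3,:3]=R.from_euler('xyz',d['rot'],degrees=True).as_matrix(); T[:3,3]=d['pos']
        E=np.linalg.inv(T@np.array(d['mount']))
    return K,E
def ray(fn,u,v):
    K,E=cam(fn); R=E[:3,:3]; return -R.T@E[:3,3], R.T@np.linalg.solve(K,[u,v,1.])
def onz(fn,u,v,z):
    o,d=ray(fn,u,v); return o+d*(z-o[2])/d[2]
def proj(fn,p):
    K,E=cam(fn); q=K@(E[:3,:3]@np.array(p,float)+E[:3,3]); return q[:2]/q[2]
E
python3 - <<'E'
from h import *
print(bot.observe())
for n in('scene','side','wrist'): snap(n,n+'0')
a=cv2.imread('pics/scene0.png');b=cv2.imread('pics/side0.png')
print(cam('scene0'),cam('side0'))
E
```

```text
{'clock': 0.0, 'joints': array([-66.09623429,  19.07112499,  -3.70680071,  83.70532234,
         1.23718851,  77.34295241,  -5.07031299]), 'qvel': array([ 0.08622422,  0.07489655, -0.00750838,  0.01687273,  0.00059795,
        0.09782676, -0.00071239]), 'effort': array([ 5.31078422e-04, -6.23239017e+01,  2.48148409e-02, -3.89900172e+01,
       -6.13874244e-02,  3.97952960e-02,  1.76028548e-04]), 'eef_pos': array([265.97924219, 565.26572556, 291.46880802]), 'eef_rot': array([-1.79920501e+02,  3.36956578e-03,  1.54802597e+02]), 'contact_force': array([-0.71378906,  0.14887103,  0.53526678]), 'torque': array([-7.63152399e-03, -1.85443890e-05,  4.05654378e-02]), 'gripper_force': 0.0, 'opening': 86.54287993284439}
(array([[499.74284201,   0.        , 276.00862115],
       [  0.        , 499.74284201, 211.63942082],
       [  0.        ,   0.        ,   1.        ]]), array([[-4.75714923e-01,  8.79559495e-01, -8.39091515e-03,
         2.67227410e+02],
       [ 6.93128383e-01,  3.68975284e-01, -6.19217478e-01,
        -3.68670716e+02],
       [-5.41542571e-01, -3.00386976e-01, -7.85174699e-01,
         1.64161427e+03],
       [ 0.00000000e+00,  0.00000000e+00,  0.00000000e+00,
         1.00000000e+00]])) (array([[448.80674378,   0.        , 276.26439674],
       [  0.        , 448.80674378, 209.61059829],
       [  0.        ,   0.        ,   1.        ]]), array([[ 6.99077381e-01, -7.15037008e-01, -3.59057426e-03,
        -4.31847461e+02],
       [-5.47328486e-01, -5.31867306e-01, -6.46180082e-01,
         3.92905060e+02],
       [ 4.60132963e-01,  4.53695103e-01, -7.63176526e-01,
         9.66209111e+02],
       [ 0.00000000e+00,  0.00000000e+00,  0.00000000e+00,
         1.00000000e+00]]))
```

View pics/scene0.png

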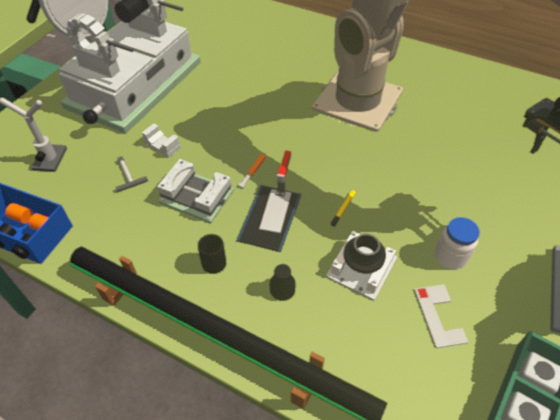

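View pics/side0.png

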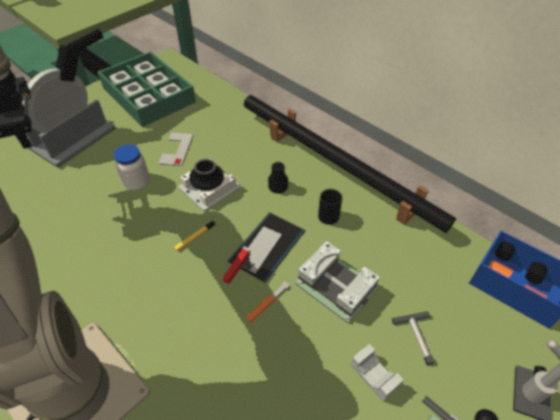

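The scene view shows the stub on its rest at about (365,255), the lifter's blade at (275,212) with its red handle at (285,165), the vice at (195,190), the offcut at (212,254) and the reducer at (283,283). The side view shows the same items: handle (237,266), blade (264,247), rest (208,182), vice (338,280).

```bash
python3 - <<'E'
from h import *
def red(fn):
    h=cv2.cvtColor(cv2.imread(f'pics/{fn}.png'),cv2.COLOR_BGR2HSV)
    m=(((h[...,0]<5)|(h[...,0]>174))&(h[...,1]>170)&(h[...,2]>90)).astype(np.uint8)
    n,l,s,c=cv2.connectedComponentsWithStats(m)
    i=1+np.argsort(-s[1:,4])[:2]; 
    print(fn,s[i],c[i]); return c[i[0]]
for f in('scene0','side0'):
    u=red(f); print('handle',onz(f,*u,69))
P={'scene0':dict(bladeTip=(270,233,5),mat=(270,217,4),rest=(363,264,0),stubtop=(369,245,95),vice=(195,192,55),off=(212,240,85),redu=(283,270,85),tub=(462,232,115),half=(160,140,40),scr=(252,170,8),mark=(344,207,8),tk=(130,177,8),gauge=(438,318,5)),
'side0':dict(mat=(267,246,4),stubtop=(205,168,95),vice=(338,278,55),off=(331,197,85),redu=(278,168,85),scr=(268,302,8),mark=(196,236,8))}
for f in P:
  for k,(u,v,z) in P[f].items(): print(f,k,onz(f,u,v,z).round())
from scipy.spatial.transform import Rotation as R
import json
d=json.load(open('pics/wrist0.json'));print(np.array(d['mount']).round(2),d['camera_matrix'])
E
```

```text
scene0 [[279 161   8  14  54]
 [419 289   8   8  42]] [[282.7962963  168.61111111]
 [422.42857143 292.83333333]]
handle [446.52308727 -40.68853727  69.        ]
side0 [[224 250  24  33 252]
 [177 160   2   3   6]] [[235.47222222 264.72222222]
 [177.5        161.        ]]
handle [432.45392465 -42.53145048  69.        ]
scene0 bladeTip [612.   9.   5.]
scene0 mat [565. -17.   4.]
scene0 rest [583. 259.   0.]
scene0 stubtop [589. 263.  95.]
scene0 vice [ 619. -213.   55.]
scene0 off [745. -74.  85.]
scene0 redu [739. 115.  85.]
scene0 tub [467. 443. 115.]
scene0 half [ 490. -427.   40.]
scene0 scr [ 442. -143.    8.]
scene0 mark [444. 145.   8.]
scene0 tk [ 629. -437.    8.]
scene0 gauge [641. 467.   5.]
side0 mat [557. -24.   4.]
side0 stubtop [582. 247.  95.]
side0 vice [ 585. -241.   55.]
side0 off [753. -75.  85.]
side0 redu [733. 105.  85.]
side0 scr [ 439. -147.    8.]
side0 mark [444. 137.   8.]
[[ 0.000e+00 -9.600e-01 -2.900e-01  7.863e+01]
 [ 1.000e+00  0.000e+00  0.000e+00 -9.000e-02]
 [-0.000e+00 -2.900e-01  9.600e-01 -9.368e+01]
 [ 0.000e+00  0.000e+00  0.000e+00  1.000e+00]] [[292.18923732621556, 0.0, 276.2249869631509], [0.0, 292.18923732621556, 206.4559031674429], [0.0, 0.0, 1.0]]
```

View pics/wrist0.png

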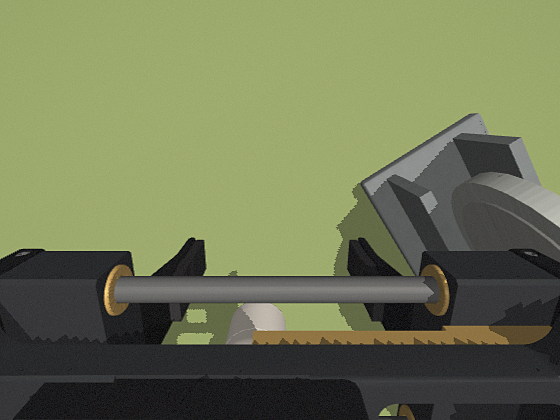

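```bash
cat >> h.py <<'E'
def go(x,y,z,yaw):
    "print shift in tool axes (m, rad) to reach TCP x,y,z mm and yaw deg"
    from scipy.spatial.transform import Rotation as R
    s=bot.observe(); r=R.from_euler('xyz',s['eef_rot'],degrees=True)
    d=r.inv().apply(np.array([x,y,z])-s['eef_pos'])/1000
    w=-(yaw-s['eef_rot'][2]); w=(w+180)%360-180
    print('t',round(s['clock'],2),'pos',np.round(s['eef_pos'],1),np.round(s['eef_rot'],2),'J7',round(s['joints'][6]),'F',np.round(s['contact_force'],1),'open',round(s['opening'],1),'ROW',d.round(4).tolist(),round(np.radians(w),4))
E
python3 -m handwheel '[[-1,-0.416,-0.474,0,1.2],[-1,-0.416,-0.474,0,1.2],[-1,-0.416,-0.474,0,1.2],[-1,-0.416,-0.474,0,1.2],[-1,-0.416,-0.474,0,1.2],[-1,-0.416,-0.474,0,1.2],[-1,-0.416,-0.474,0,1.2],[-1,-0.416,-0.474,0,1.2]]'
python3 -c "
from h import *
go(440,-41,300,15)"
```

```text
clock: 0.95
eef_pos: [376.9, 179.1, 292.2]
eef_rot: [180.0, -0.0, 85.7]
contact_force: [1.4, 0.1, 1.0]
opening: 87.1
gripper_force: 0.0
t 0.95 pos [376.9 179.1 292.2] [ 1.80e+02 -3.00e-02  8.57e+01] J7 -38 F [1.4 0.1 1. ] open 87.1 ROW [-0.2148, 0.0794, -0.0079] 1.234
```

```bash

python3 -m handwheel '[[-1,-0.215,0.079,-0.008,1.23],[-1,-0.215,0.079,-0.008,1.23],[-1,-0.215,0.079,-0.008,1.23],[-1,-0.215,0.079,-0.008,1.23],[-1,-0.215,0.079,-0.008,1.23],[-1,-0.215,0.079,-0.008,1.23],[-1,-0.215,0.079,-0.008,1.23],[-1,-0.215,0.079,-0.008,1.23]]'
python3 -m handwheel '[[-1,0,0,0,0],[-1,0,0,0,0]]' >/dev/null
python3 -c "
from h import *
snap('wrist','w1')
go(440,-41,300,15)"
```

```text
clock: 1.75
eef_pos: [440.7, -39.1, 300.1]
eef_rot: [-180.0, 0.0, 16.9]
contact_force: [-0.5, 0.5, -0.1]
opening: 86.9
gripper_force: 0.0
t 2.0 pos [440.7 -38.7 300.2] [-179.99    0.     17.54] J7 -76 F [0.6 0.3 0.7] open 87.2 ROW [-0.0014, 0.0019, 0.0002] 0.0444
```

View pics/w1.png

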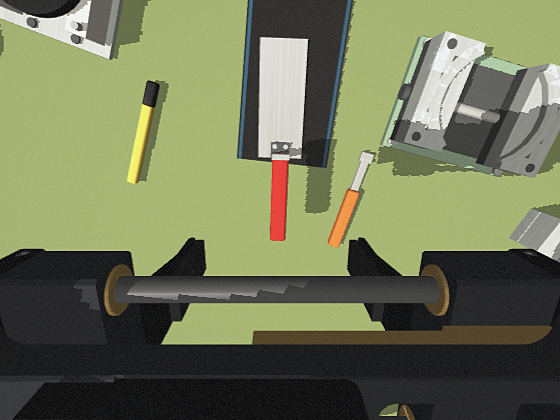

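The wrist view shows the lifter from above: blade from (284,38) to (282,158), red handle from (280,160) to (278,240), mat tapering around it, orange scraper at (350,205), and the vice at upper right, with part of the rest at upper left.

```bash
python3 - <<'E'
from h import *
im=cv2.imread('pics/w1.png'); h=cv2.cvtColor(im,cv2.COLOR_BGR2HSV)
g=((h[...,1]<40)&(h[...,2]>150)).astype(np.uint8); g[:, :235]=0; g[:,330:]=0; g[170:]=0
g=cv2.morphologyEx(g,cv2.MORPH_OPEN,np.ones((5,5)))
ys,xs=np.nonzero(g); print('blade px',xs.min(),xs.max(),ys.min(),ys.max())
rows=[]
for y in range(ys.min()+5,135,5):
    r=xs[ys==y]; rows.append((onz('w1',r.min(),y,7)[:2],onz('w1',r.max()+1,y,7)[:2]))
m=np.array([(a+b)/2 for a,b in rows]); w=np.array([np.linalg.norm(a-b) for a,b in rows]); print('width',w.round(1)[::4])
p=np.polyfit(m[:,0],m[:,1],1); print('blade yaw',np.degrees(np.arctan(p[0])))
top=onz('w1',xs[ys==ys.min()+1].mean(),ys.min(),7); print('tip',top)
a=np.arctan(p[0]); e=np.array([np.cos(a),np.sin(a)])
o=top[:2]-55*e; print('origin',o,'grip',o-105*e)
r=(((h[...,0]<5)|(h[...,0]>174))&(h[...,1]>150)&(h[...,2]>80)).astype(np.uint8); r[245:]=0
ys,xs=np.nonzero(r); H=[]
for y in range(170,236,6):
    q=xs[ys==y]; A=onz('w1',q.min(),y,81)[:2];B=onz('w1',q.max()+1,y,81)[:2]; H.append((A+B)/2)
H=np.array(H); p=np.polyfit(H[:,0],H[:,1],1); print('handle yaw',np.degrees(np.arctan(p[0])),H[0],H[-1],'end',onz('w1',278,ys.max(),81))
for n,u,v in [('scr',345,200),('scr',328,245),('scr',362,160),('matFL',0,0)]: print(n,onz('w1',u,v,8).round())
print('mat rear L,R',onz('w1',238,157,4),onz('w1',327,166,4))
E
```

```text
blade px 259 307 37 159
width [56.8 56.6 56.4 56.2 56. ]
blade yaw 15.699740823866975
tip [604.21201008  13.72378865   7.        ]
origin [551.2638967   -1.15899637] grip [450.1811348  -29.57158595]
handle yaw 15.39009100391045 [467.32302139 -34.85717365] [400.64402234 -53.2602349 ] end [389.02751545 -57.5659417   81.        ]
scr [ 443. -137.    8.]
scr [ 374. -138.    8.]
scr [ 501. -138.    8.]
matFL [545. 324.   8.]
mat rear L,R [454.98076833  18.67203117   4.        ] [479.41451269 -97.94939002   4.        ]
```

```bash
python3 -c "
from h import *
go(452,-37,120,15.5)"
```

```text
t 2.0 pos [440.7 -38.7 300.2] [-179.99    0.     17.54] J7 -76 F [0.6 0.3 0.7] open 87.2 ROW [0.0113, 0.0018, 0.1802] 0.0357
```

```bash

python3 -m handwheel '[[-1,0.011,0.002,0.04,0.036],[-1,0.011,0.002,0.08,0.036],[-1,0.011,0.002,0.12,0.036],[-1,0.011,0.002,0.16,0.036],[-1,0.011,0.002,0.18,0.036],[-1,0.011,0.002,0.18,0.036]]'
python3 -c "
from h import *
snap('wrist','w2')
go(452,-37,120,15.5)"
```

```text
clock: 2.6
eef_pos: [450.1, -37.4, 117.8]
eef_rot: [-180.0, 0.3, 15.4]
contact_force: [0.2, -0.3, -0.3]
opening: 87.1
gripper_force: 0.0
t 2.65 pos [451.3 -37.5 119.7] [1.7999e+02 1.4000e-01 1.5360e+01] J7 -71 F [-0.1 -0.6  0.6] open 86.9 ROW [0.0008, -0.0003, -0.0003] -0.0024
```

View pics/w2.png

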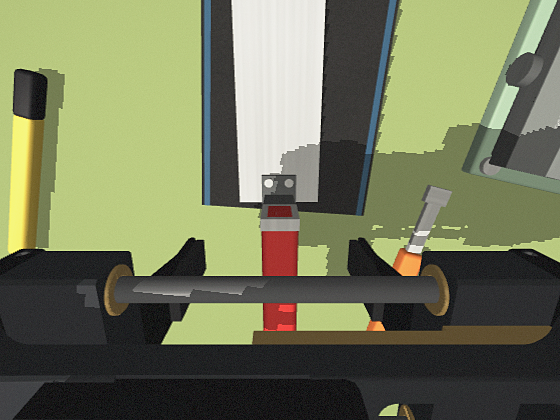

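The lifter is centred between the fingers: handle at columns 262–297 and blade at 240–318, parallel to the tool. I'm closing on it now.

```bash

python3 -m handwheel '[[0,0,0,0,0],[1,0,0,0,0],[1,0,0,0,0],[1,0,0,0,0],[1,0,0,0,0],[1,0,0,0,0]]' 60
python3 -m handwheel '[[1,0,0,-0.02,0],[1,0,0,-0.06,0],[1,0,0,-0.1,0],[1,0,0,-0.14,0],[1,0,0,-0.14,0],[1,0,0,-0.14,0]]' 
python3 - <<'E'
from h import *
for u,v in [(280,206),(280,218),(280,231)]:
    p=onz('w2',u,v,81); print(p, (p[:2]-[451.3,-37.5])@[np.cos(.268),np.sin(.268)])
snap('wrist','w3'); go(452,-37,260,15.5)
E
```

```text
clock: 3.25
eef_pos: [452.0, -37.3, 120.4]
eef_rot: [-180.0, -0.0, 15.2]
contact_force: [0.2, -0.8, 0.3]
opening: 47.0
gripper_force: 0.0
clock: 3.85
eef_pos: [452.2, -37.3, 260.7]
eef_rot: [-180.0, -0.1, 15.2]
contact_force: [-0.3, -0.6, -1.1]
opening: 2.6
gripper_force: 0.0
[489.35656684 -28.67200297  81.        ] 39.035723229903816
[483.66850393 -30.2666242   81.        ] 33.12844927283318
[477.34168651 -32.0403172   81.        ] 26.557803980278024
t 3.9 pos [451.6 -37.4 259.7] [-1.7998e+02  2.0000e-02  1.5230e+01] J7 -77 F [-0.   0.2 -0.6] open 1.6 ROW [0.0004, -0.0002, -0.0003] -0.0046
```

View pics/w3.png

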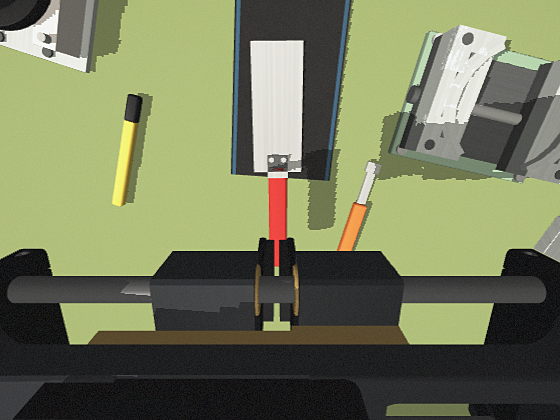

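The fingers are slow: they hadn't reached the handle before the lift. The lifter still stands at (277,105). I'll reopen, descend again and close for longer.

```bash

python3 -m handwheel '[[-0.2,0,0,0,0],[-0.2,0,0,0.03,0],[-0.2,0,0,0.06,0],[-0.2,0,0,0.06,0],[-0.2,0,0,0.06,0],[-0.2,0,0,0.06,0],[-0.2,0,0,0.06,0]]' 60
python3 -c "
from h import *
go(451.6,-38.5,120,15.3)"
```

```text
clock: 4.6
eef_pos: [452.6, -37.3, 201.4]
eef_rot: [180.0, -0.1, 15.2]
contact_force: [-0.3, 0.3, 0.2]
opening: 48.0
gripper_force: 0.0
t 4.6 pos [452.6 -37.3 201.4] [ 1.800e+02 -1.000e-01  1.523e+01] J7 -75 F [-0.3  0.3  0.2] open 48.0 ROW [-0.0014, 0.0009, 0.0814] -0.0012
```

```bash

python3 -m handwheel '[[-0.2,0,0.001,0.04,0],[-0.2,0,0.001,0.07,0],[-0.2,0,0.001,0.08,0],[1,0,0.001,0.08,0],[1,0,0.001,0.08,0],[1,0,0.001,0.08,0],[1,0,0.001,0.08,0],[1,0,0.001,0.08,0]]' 60
python3 -m handwheel '[[1,0,0,0,0],[1,0,0,0,0],[1,0,0,0,0]]' 60
python3 -c "
from h import *
go(451.6,-38.5,120,15.3)"
```

```text
clock: 5.4
eef_pos: [452.6, -38.3, 120.9]
eef_rot: [-180.0, -0.1, 15.2]
contact_force: [-0.2, -0.0, 0.3]
opening: 20.0
gripper_force: 0.0
clock: 5.7
eef_pos: [452.5, -38.3, 120.8]
eef_rot: [-180.0, -0.0, 15.2]
contact_force: [-1.9, -0.1, 7.3]
opening: 17.7
gripper_force: 60.0
t 5.7 pos [452.5 -38.3 120.8] [-1.7999e+02 -4.0000e-02  1.5230e+01] J7 -71 F [-1.9 -0.1  7.3] open 17.7 ROW [-0.0009, -0.0, 0.0008] -0.0012
```

```bash
python3 -m handwheel '[[1,0,0,-0.03,0],[1,0,0,-0.08,0],[1,0,0,-0.13,0],[1,0,0,-0.18,0],[1,0,0,-0.18,0]]' 60
python3 -c "
from h import *
go(410,150,300,10)"
```

```text
clock: 6.2
eef_pos: [454.3, -38.5, 306.2]
eef_rot: [180.0, -0.6, 15.2]
contact_force: [1.0, 0.4, -3.1]
opening: 17.4
gripper_force: 60.0
t 6.2 pos [454.3 -38.5 306.2] [179.98  -0.56  15.21] J7 -78 F [ 1.   0.4 -3.1] open 17.4 ROW [0.0066, -0.1936, 0.0062] 0.091
```

```bash
python3 -m handwheel '[[1,0.007,-0.04,0,0.09],[1,0.007,-0.08,0,0.09],[1,0.007,-0.12,0,0.09],[1,0.007,-0.16,0,0.09],[1,0.007,-0.19,0,0.09],[1,0.007,-0.19,0,0.09],[1,0.007,-0.19,0,0.09]]' 60
python3 -c "
from h import *
snap('wrist','w4');go(410,150,300,10)"
```

```text
clock: 6.9
eef_pos: [408.6, 146.8, 299.2]
eef_rot: [179.9, 0.1, 10.1]
contact_force: [-0.2, -1.4, -2.9]
opening: 17.7
gripper_force: 60.0
t 6.95 pos [408.9 146.1 299.4] [1.7996e+02 8.0000e-02 1.0050e+01] J7 -107 F [ 0.8 -1.  -2.7] open 17.8 ROW [0.0018, -0.0037, -0.0006] 0.0009
```

View pics/w4.png

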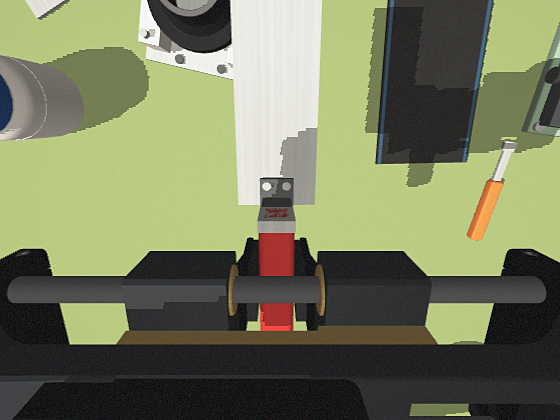

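The lifter hangs in the grip, with the blade at columns 232–322. The rest's front edge runs from (147,55) to (238,78), with the stub at (195,20) and the tub at (30,100). Next: check the sag and measure the rest.

```bash
python3 - <<'E'
from h import *
for f in('w2','w4'):
    h=cv2.cvtColor(cv2.imread(f'pics/{f}.png'),cv2.COLOR_BGR2HSV)
    g=((h[...,1]<45)&(h[...,2]>110)).astype(np.uint8)
    K,E=cam('w2')
    for v in (5,40,80,120,170,195):
        r=g[v]; l=278
        while r[l-1] or r[l-2]: l-=1
        q=278
        while r[q+1] or r[q+2]: q+=1
        print(f,v,l,q,q-l+1,end=' | ')
    print()
# front plate edge at z=8
for u,v in [(147,55),(190,66),(230,77)]: print(onz('w4',u,v,8).round(1))
a=cv2.imread('pics/scene0.png')[215:305,310:420]; b=cv2.imread('pics/side0.png')[145:220,165:255]
c=cv2.imread('pics/scene0.png')[150:225,145:245]; d=cv2.imread('pics/side0.png')[235:325,285:390]
r=lambda x:cv2.resize(x,(400,300),interpolation=cv2.INTER_CUBIC)
cv2.imwrite('pics/crop1.png',np.vstack([np.hstack([r(a),r(b)]),np.hstack([r(c),r(d)])]))
E
```

```text
w2 5 231 325 95 | w2 40 233 323 91 | w2 80 234 322 89 | w2 120 236 320 85 | w2 170 238 318 81 | w2 195 278 278 1 | 
w4 5 230 321 92 | w4 40 231 320 90 | w4 80 233 318 86 | w4 120 235 317 83 | w4 170 237 315 79 | w4 195 278 278 1 | 
[530.7 324.5   8. ]
[527.9 273.    8. ]
[524.3 224.1   8. ]
```

View pics/crop1.png

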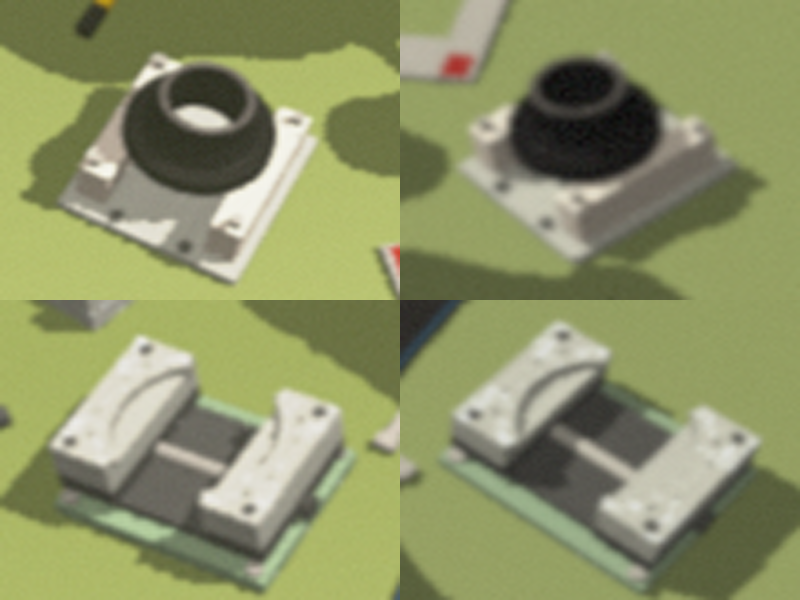

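The crop shows the stub rim centred at crop (207,97) in the scene view and (577,87) in the side view. The rest's plate corners and the vice's jaws and foot are also clear.

```bash
python3 - <<'E'
from h import *
S=lambda u,v:(310+u*.275,215+v*.3); D=lambda u,v:(165+(u-400)*.225,145+v*.25)
print('rim scene',onz('scene0',*S(207,97),95).round(1),'side',onz('side0',*D(577,87),95).round(1))
print('plate scene farR,farL,',[onz('scene0',*S(*p),5)[:2].round(1) for p in [(60,203),(233,280),(317,138)]])
print('plate side nearL,nearR,farR',[onz('side0',*D(*p),5)[:2].round(1) for p in [(460,167),(576,260),(735,162)]])
V=lambda u,v:(145+u*.25,150+(v-300)*.25); W=lambda u,v:(285+(u-400)*.2625,235+(v-300)*.3)
print('vice scene foot',[onz('scene0',*V(*p),4)[:2].round(1) for p in [(57,507),(265,587),(355,455)]])
print('vice side foot',[onz('side0',*W(*p),4)[:2].round(1) for p in [(440,457),(643,590),(757,482)]])
print('vice jaw holes scene',[onz('scene0',*V(*p),63)[:2].round(1) for p in [(145,348),(70,440),(320,411),(240,525)]])
print('vice jaw holes side',[onz('side0',*W(*p),63)[:2].round(1) for p in [(563,336),(475,412),(738,438),(651,525)]])
E
```

```text
rim scene [589.2 257.9  95. ] side [584.4 251.1  95. ]
plate scene farR,farL, [array([660. , 193.6]), array([664.5, 319.3]), array([524.9, 326.2])]
plate side nearL,nearR,farR [array([525.6, 321.1]), array([521.4, 194. ]), array([658.8, 191.3])]
vice scene foot [array([ 661.7, -310.8]), array([ 652.4, -146.8]), array([ 525.1, -154.4])]
vice side foot [array([ 528.7, -155.2]), array([ 536.7, -319.9]), array([ 657.8, -318.8])]
vice jaw holes scene [array([ 551.3, -303.6]), array([ 644.7, -298.7]), array([ 544.3, -165.1]), array([ 652.4, -158.2])]
vice jaw holes side [array([ 636.2, -164.7]), array([ 544.8, -168.4]), array([ 643.9, -301.9]), array([ 550.5, -306.1])]
```

```bash
python3 -c "
from h import *
go(357,265,300,-2)"
```

```text
t 6.95 pos [408.9 146.1 299.4] [1.7996e+02 8.0000e-02 1.0050e+01] J7 -107 F [ 0.8 -1.  -2.7] open 17.8 ROW [-0.0303, -0.1262, -0.0006] 0.2103
```

```bash
python3 -m handwheel '[[1,-0.008,-0.03,0,0.05],[1,-0.016,-0.06,0,0.1],[1,-0.023,-0.09,0,0.15],[1,-0.03,-0.12,0,0.21],[1,-0.03,-0.126,0,0.21],[1,-0.03,-0.126,0,0.21]]' 60
python3 -c "
from h import *
go(357,265,142,-2)
snap('scene','s5');snap('side','d5')"
```

```text
clock: 7.55
eef_pos: [357.7, 265.4, 299.8]
eef_rot: [180.0, 0.0, -1.9]
contact_force: [0.7, -1.0, -2.4]
opening: 17.5
gripper_force: 60.0
t 7.55 pos [357.7 265.4 299.8] [ 1.7997e+02  2.0000e-02 -1.9200e+00] J7 -135 F [ 0.7 -1.  -2.4] open 17.5 ROW [-0.0006, 0.0003, 0.1578] 0.0014
```

```bash
python3 -m handwheel '[[1,0,0,0.04,0],[1,0,0,0.08,0],[1,0,0,0.12,0],[1,0,0,0.15,0],[1,0,0,0.158,0],[1,0,0,0.158,0],[1,0,0,0.158,0]]' 60
python3 - <<'E'
from h import *
snap('wrist','w6');snap('scene','s6');snap('side','d6')
go(357,265,142,-2)
r=lambda x:cv2.resize(x,(400,300),interpolation=cv2.INTER_CUBIC)
w=cv2.resize(cv2.imread('pics/w6.png')[0:300],(800,300))
cv2.imwrite('pics/crop2.png',np.vstack([w,np.hstack([r(cv2.imread('pics/scene0.png'.replace('scene0','s6'))[195:300,310:450]),r(cv2.imread('pics/d6.png')[140:245,130:270])])]))
E
```

```text
clock: 8.35
eef_pos: [358.5, 265.8, 143.8]
eef_rot: [-179.9, -0.1, -2.0]
contact_force: [0.5, 0.7, -2.1]
opening: 17.6
gripper_force: 60.0
t 8.5 pos [358.3 266.1 143.8] [-1.7988e+02 -1.1000e-01 -1.9700e+00] J7 -134 F [-0.  -0.2 -2.5] open 17.5 ROW [-0.0012, 0.0012, 0.0018] 0.0005
```

View pics/crop2.png

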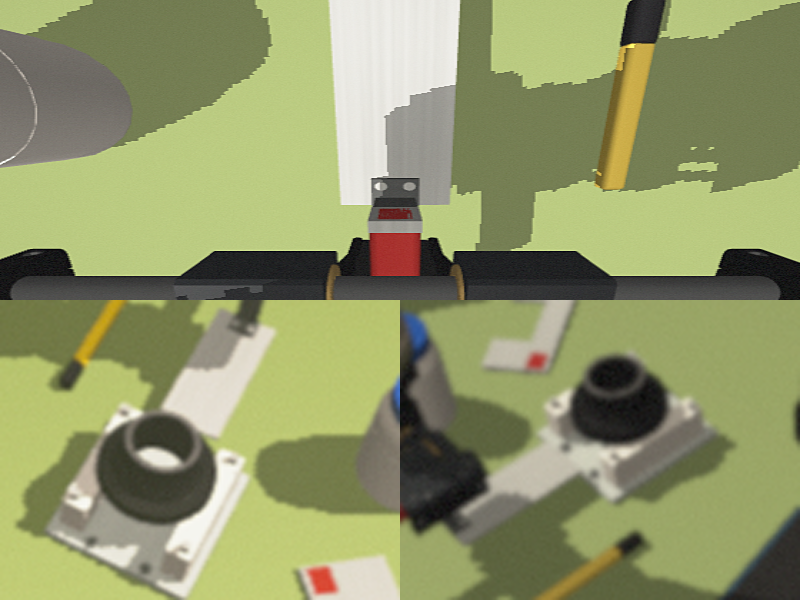

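The blade stands in front of the rest: tip corners at crop (162,403) and (222,437) in the scene view, aimed at the channel. In the side view the tip is just outside the plate.

```bash
python3 - <<'E'
from h import *
for z in(25,30,35):
  for c in [(517,232.6),(519,288.6)]: print(z,proj('s6',[*c,z]).round(1),proj('d6',[*c,z]).round(1))
im=cv2.imread('pics/s6.png')[215:260,345:400]; h=cv2.cvtColor(im,cv2.COLOR_BGR2HSV)
cv2.imwrite('pics/crop3.png',np.hstack([cv2.resize(im,(400,327),interpolation=cv2.INTER_CUBIC),cv2.resize(cv2.imread('pics/d6.png')[170:220,160:215],(400,327),interpolation=cv2.INTER_CUBIC)]))
E
```

```text
25 [364.7 235.2] [193.9 199.2]
25 [385.2 244.3] [182.4 188.9]
30 [364.9 234.1] [193.7 198. ]
30 [385.5 243.2] [182.1 187.7]
35 [365.2 232.9] [193.4 196.9]
35 [385.8 242.1] [181.8 186.5]
```

View pics/crop3.png

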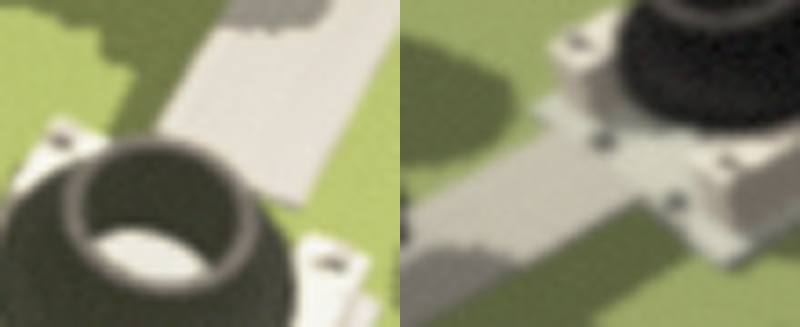

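```bash
python3 -m handwheel '[[1,0.015,0,0,0],[1,0.03,0,0,0],[1,0.045,0,0,0],[1,0.06,0,0,0],[1,0.07,0,0,0]]' 60
python3 -c "
from h import *
go(482.4,261.3,144,-2)"
```

```text
clock: 9.0
eef_pos: [429.2, 262.9, 142.1]
eef_rot: [180.0, -0.0, -2.0]
contact_force: [-0.1, 0.5, -2.5]
opening: 17.6
gripper_force: 60.0
t 9.0 pos [429.2 262.9 142.1] [ 1.7999e+02 -2.0000e-02 -2.0300e+00] J7 -127 F [-0.1  0.5 -2.5] open 17.6 ROW [0.0532, -0.0003, -0.0018] -0.0004
```

```bash
python3 -m handwheel '[[1,0.015,0,0,0],[1,0.03,0,0,0],[1,0.045,0,0,0],[1,0.053,0,0,0],[1,0.053,0,0,0],[1,0.053,0,0,0]]' 60
python3 - <<'E'
from h import *
snap('wrist','w7'); go(482,261.3,144,-2)
w=cv2.imread('pics/w7.png')[0:300]
r=lambda x:cv2.resize(x,(400,300),interpolation=cv2.INTER_CUBIC)
snap('side','d7');snap('scene','s7')
cv2.imwrite('pics/crop4.png',np.vstack([cv2.resize(w,(800,300)),np.hstack([r(cv2.imread('pics/s7.png')[195:300,310:450]),r(cv2.imread('pics/d7.png')[140:245,130:270])])]))
E
```

```text
clock: 9.6
eef_pos: [480.0, 261.4, 142.0]
eef_rot: [180.0, 0.0, -2.0]
contact_force: [-0.4, 0.8, -2.8]
opening: 17.4
gripper_force: 60.0
t 9.65 pos [479.7 261.6 142. ] [ 1.7999e+02  5.0000e-02 -1.9300e+00] J7 -123 F [ 0.2 -0.4 -3.3] open 17.6 ROW [0.0023, 0.0002, -0.002] 0.0011
```

View pics/crop4.png

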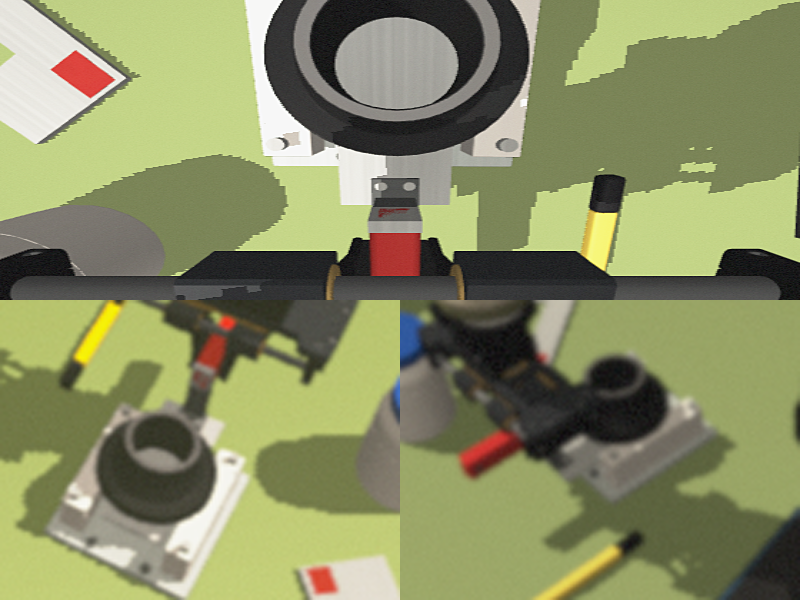

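The blade is under the stub, with the neck just behind the flange. The rim spans columns 306–499 with its rear at row 121 (in the crop, columns stretched by 1.43).

```bash
python3 - <<'E'
from h import *
p=onz('w7',402/1.4286,121,95); print('rim centre',p+[31.5,-1,0]); 
p=onz('w7',397/1.4286,155,52); print('flange centre',p+[51,-1.8,0])
L,Rr=onz('w7',306/1.4286,45,95),onz('w7',499/1.4286,45,95);print('rim sides',L,Rr)
s=bot.observe()['eef_pos'];print('lifter origin',s+[105,-3.6,-116.5])
E
```

```text
rim centre [589.58679636 255.23466266  95.        ]
flange centre [588.52507768 256.47817186  52.        ]
rim sides [590.48006316 284.2827537   95.        ] [588.5271702  226.09895699  95.        ]
lifter origin [584.77653462 258.04456635  25.762585  ]
```

```bash
python3 -m handwheel '[[1,0.003,0,-0.006,0],[1,0.003,0,-0.01,0],[1,0.003,0,-0.014,0],[1,0.003,0,-0.018,0],[1,0.003,0,-0.022,0],[1,0.003,0,-0.026,0],[1,0.003,0,-0.032,0],[1,0.003,0,-0.038,0]]' 60
python3 -m handwheel '[[1,0,0,-0.01,0],[1,0,0,-0.02,0],[1,0,0,-0.035,0],[1,0,0,-0.05,0],[1,0,0,-0.065,0],[1,0,0,-0.075,0],[1,0,0,-0.08,0],[1,0,0,-0.08,0]]' 60
python3 - <<'E'
from h import *
snap('wrist','w8'); 
s=bot.observe()['eef_pos']
w=cv2.imread('pics/w8.png')[0:300]
r=lambda x:cv2.resize(x,(400,300),interpolation=cv2.INTER_CUBIC)
snap('side','d8');snap('scene','s8')
cv2.imwrite('pics/crop5.png',np.vstack([cv2.resize(w,(800,300)),np.hstack([r(cv2.imread('pics/s8.png')[175:280,310:450]),r(cv2.imread('pics/d8.png')[120:225,130:270])])]))
E
```

```text
clock: 10.55
eef_pos: [483.3, 261.3, 180.7]
eef_rot: [180.0, 0.0, -2.0]
contact_force: [0.5, -1.0, -3.7]
opening: 17.8
gripper_force: 60.0
clock: 11.35
eef_pos: [483.6, 261.4, 260.9]
eef_rot: [-180.0, -0.0, -2.0]
contact_force: [-0.4, -0.7, -4.4]
opening: 17.6
gripper_force: 60.0
```

View pics/crop5.png

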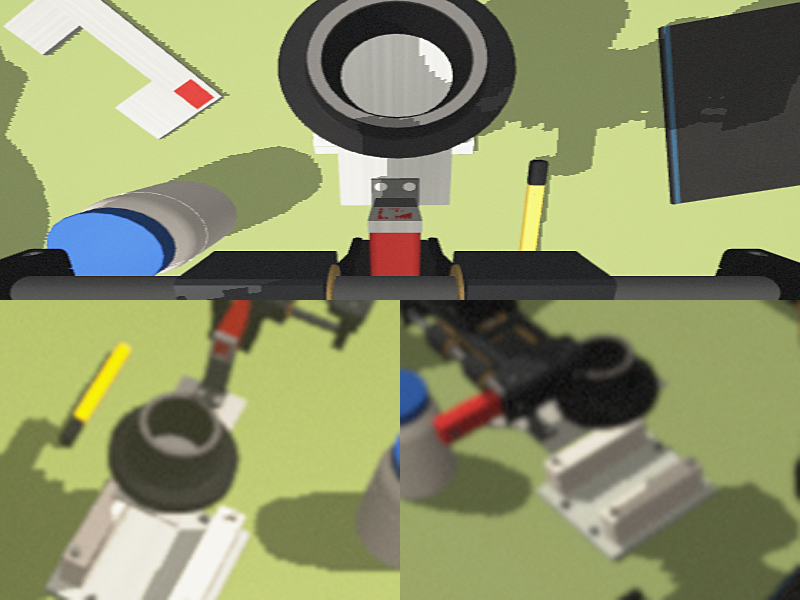

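The stub rides level on the blade, clear of the rest, with its rim centred at about column 278 in the full image. I've now viewed 12 pictures, which is over the limit of 10, so from here I work only with numbers.

```bash
python3 - <<'E'
from h import *
s=bot.observe()['eef_pos']; u=s[2]-116.5
e=np.array([np.cos(np.radians(-2)),np.sin(np.radians(-2)),0]); n=np.array([-e[1],e[0],0])
for p,rad in ((onz('w8',277.9,128,u+53),31.5),(onz('w8',277.9,157,u+10),51)):
    c=p+rad*e-s; print('stub rel TCP along,lat',c@e,c@n)
for f,P in(('w1',[(452,43),(418,135)]),('w3',[(467,38),(429,144)])): print(f,[onz(f,*p,63)[:2].round(1) for p in P])
go(490,-245,270,3.2)
E
```

```text
stub rel TCP along,lat 106.65689837562279 -0.6002033528665612
stub rel TCP along,lat 105.77704682923783 -0.8482658412691715
w1 [array([ 640.3, -162.4]), array([ 547.4, -169. ])]
w3 [array([ 640.1, -161.9]), array([ 545.7, -166.9])]
t 11.5 pos [483.1 261.1 259.5] [ 1.7996e+02  6.0000e-02 -1.9600e+00] J7 -124 F [ 0.1 -0.3 -4.1] open 17.6 ROW [0.0242, 0.5056, -0.0102] -0.09
```

```bash
python3 -m handwheel '[[1,0,0.003,0,0],[1,0,0.009,0,0],[1,0,0.018,0,0],[1,0,0.03,0,0],[1,0,0.044,0,0],[1,0,0.06,0,0],[1,0,0.077,0,0],[1,0,0.095,0,0]]' 60
python3 -m handwheel '[[1,0,0.018,0,0],[1,0,0.036,0,0],[1,0,0.054,0,0],[1,0,0.072,0,0],[1,0,0.09,0,0],[1,0,0.108,0,0],[1,0,0.126,0,0],[1,0,0.144,0,0]]' 60
python3 -m handwheel '[[1,0,0.018,0,0],[1,0,0.036,0,0],[1,0,0.054,0,0],[1,0,0.072,0,0],[1,0,0.09,0,0],[1,0,0.108,0,0],[1,0,0.126,0,0],[1,0,0.144,0,0]]' 60
python3 -m handwheel '[[1,0,0.017,0,0],[1,0,0.033,0,0],[1,0,0.048,0,0],[1,0,0.062,0,0],[1,0,0.075,0,0],[1,0,0.087,0,0],[1,0,0.097,0,0],[1,0,0.104,0,0]]' 60
python3 -m handwheel '[[1,0,0.005,0,0],[1,0,0.008,0,0],[1,0,0.009,0,0],[1,0,0.009,0,0]]' 60
python3 - <<'E'
from h import *
# stub target (595.2,-233.8) yaw 3.2: TCP = target -106 e +0.7 n
a=np.radians(3.2); e=np.array([np.cos(a),np.sin(a)]);n=np.array([-e[1],e[0]])
t=np.array([595.2,-233.8])-106*e+.7*n
go(*t,200,3.2)
E
```

```text
clock: 12.3
eef_pos: [480.0, 164.6, 260.3]
eef_rot: [-180.0, -0.0, -2.0]
contact_force: [0.4, -0.3, -4.1]
opening: 17.7
gripper_force: 60.0
clock: 13.1
eef_pos: [474.8, 20.6, 260.3]
eef_rot: [-180.0, -0.0, -2.0]
contact_force: [1.0, -0.1, -4.6]
opening: 17.6
gripper_force: 60.0
clock: 13.9
eef_pos: [469.5, -123.2, 260.3]
eef_rot: [-180.0, -0.0, -2.0]
contact_force: [0.1, 0.4, -4.1]
opening: 17.2
gripper_force: 60.0
clock: 14.7
eef_pos: [466.4, -226.5, 260.3]
eef_rot: [-180.0, -0.0, -2.0]
contact_force: [0.5, -0.0, -3.8]
opening: 17.6
gripper_force: 60.0
clock: 15.1
eef_pos: [466.5, -234.2, 260.2]
eef_rot: [-180.0, 0.0, -1.9]
contact_force: [-0.5, -0.9, -4.0]
opening: 17.1
gripper_force: 60.0
t 15.1 pos [ 466.5 -234.2  260.2] [-179.99    0.     -1.94] J7 -66 F [-0.5 -0.9 -4. ] open 17.1 ROW [0.023, 0.0041, 0.0602] -0.0897
```

```bash
python3 -m handwheel '[[1,0.002,0,0.002,-0.01],[1,0.005,0.001,0.006,-0.02],[1,0.009,0.002,0.011,-0.035],[1,0.013,0.002,0.017,-0.05],[1,0.017,0.003,0.023,-0.065],[1,0.02,0.004,0.028,-0.08],[1,0.022,0.004,0.03,-0.087],[1,0.023,0.004,0.03,-0.09]]' 60
python3 -m handwheel '[[1,0,0,0.006,0],[1,0,0,0.013,0],[1,0,0,0.02,0],[1,0,0,0.026,0],[1,0,0,0.03,0],[1,0,0,0.03,0]]' 60
python3 - <<'E'
from h import *
snap('wrist','w9');snap('scene','s9');snap('side','d9')
a=np.radians(3.2); e=np.array([np.cos(a),np.sin(a)]);n=np.array([-e[1],e[0]])
t=np.array([595.2,-233.8])-106*e+.7*n
go(*t,200,3.2)
A=cv2.imread('pics/w8.png',0);B=cv2.imread('pics/w9.png',0)
T=A[70:165,195:360]; r=cv2.matchTemplate(B,T,cv2.TM_CCOEFF_NORMED); print(cv2.minMaxLoc(r))
# vice: mint mask corners, in wrist view
h=cv2.cvtColor(cv2.imread('pics/w9.png'),cv2.COLOR_BGR2HSV)
m=((h[...,0]>50)&(h[...,0]<85)&(h[...,1]>15)&(h[...,1]<90)&(h[...,2]>120)).astype(np.uint8); m=cv2.morphologyEx(m,cv2.MORPH_OPEN,np.ones((3,3)))
n_,l,s,c=cv2.connectedComponentsWithStats(m)
for i in range(1,n_):
    if s[i,4]>60:
        k=(l==i).astype(np.uint8); q=cv2.approxPolyDP(cv2.findContours(k,0,2)[0][0],4,True)[:,0]; print(s[i],q.tolist())
E
```

```text
clock: 15.9
eef_pos: [489.3, -239.2, 229.8]
eef_rot: [-180.0, 0.0, 3.2]
contact_force: [-0.7, 0.4, -3.7]
opening: 17.5
gripper_force: 60.0
clock: 16.5
eef_pos: [488.9, -239.1, 199.5]
eef_rot: [-180.0, 0.1, 3.2]
contact_force: [0.6, 0.6, -3.5]
opening: 17.4
gripper_force: 60.0
t 16.65 pos [ 489.4 -239.3  200.5] [ 1.7999e+02 -2.0000e-02  3.1900e+00] J7 -58 F [-0.5 -0.3 -4. ] open 17.1 ROW [-0.0001, -0.0003, 0.0005] -0.0001
(-0.5445224046707153, 0.9120997190475464, (8, 191), (195, 70))
```

```bash
python3 - <<'E'
from h import *
h=cv2.cvtColor(cv2.imread('pics/w9.png'),cv2.COLOR_BGR2HSV)
m=((h[...,0]>26)&(h[...,0]<46)&(h[...,1]>75)).astype(np.uint8)
m=cv2.medianBlur(m,5)
for v in (20,60,100,140,160,170,180,190,200,210):
    d=np.nonzero(np.diff(m[v].astype(int)))[0]; print(v,d.tolist(), h[v,::40].tolist()[:14] if v in(60,160) else '')
for y in(-83,83):
  for x in(-65,65):
    a=np.radians(3.2); p=np.array([595.2+x*np.cos(a)-y*np.sin(a),-233.8+x*np.sin(a)+y*np.cos(a),8]); print((x,y),proj('w9',p).round())
E
```

```text
20 [86, 159, 393, 492, 517] 
60 [97, 163, 389, 458, 482, 503, 534] [[30, 5, 56], [0, 10, 49], [24, 24, 53], [38, 93, 202], [37, 93, 198], [60, 5, 52], [130, 26, 30], [26, 13, 157], [60, 16, 31], [36, 14, 90], [36, 84, 122], [36, 92, 195], [90, 8, 68], [26, 14, 151]]
100 [109, 166, 384, 543] 
140 [120, 170, 380] 
160 [1, 126, 234, 317] [[36, 96, 204], [6, 23, 55], [173, 17, 59], [101, 97, 165], [37, 94, 199], [36, 96, 202], [26, 9, 229], [27, 16, 144], [36, 97, 202], [35, 94, 120], [36, 84, 124], [37, 92, 152], [36, 88, 122], [37, 89, 123]]
170 [6, 129, 236, 315] 
180 [10, 132, 169, 187, 236, 315] 
190 [14, 135, 172, 185, 236, 314, 425, 442] 
200 [18, 138, 173, 185, 237, 314, 421, 491] 
210 [22, 90, 174, 186, 258, 293, 417, 530] 
(-65, -83) [362. 159.]
(65, -83) [375.   5.]
(-65, 83) [191. 159.]
(65, 83) [179.   5.]
```

```bash
python3 - <<'E'
from h import *
h=cv2.cvtColor(cv2.imread('pics/w9.png'),cv2.COLOR_BGR2HSV)
for u in(180,200,215,340,355,370):
    print(u,[(v,h[v,u].tolist()) for v in range(118,164,3)])
a=np.radians(3.2)
for n,x,y,z in [('footfront',-65,60,0),('footfront',-65,60,12),('jawtop',-56,60,63),('jawtopR',-56,-60,63),('jawouter',0,83,63),('jawouterlow',0,83,12)]:
    print(n,z,proj('w9',[595.2+x*np.cos(a)-y*np.sin(a),-233.8+x*np.sin(a)+y*np.cos(a),z]).round())
E
```

```text
180 [(118, [60, 1, 244]), (121, [105, 2, 247]), (124, [90, 2, 246]), (127, [40, 3, 243]), (130, [50, 3, 243]), (133, [90, 1, 245]), (136, [90, 2, 245]), (139, [90, 1, 251]), (142, [30, 12, 130]), (145, [84, 8, 152]), (148, [60, 2, 250]), (151, [0, 0, 245]), (154, [90, 1, 245]), (157, [37, 105, 194]), (160, [37, 94, 196]), (163, [37, 95, 194])]
200 [(118, [40, 6, 239]), (121, [36, 5, 236]), (124, [36, 5, 236]), (127, [35, 6, 238]), (130, [40, 6, 243]), (133, [38, 4, 242]), (136, [35, 6, 238]), (139, [34, 8, 238]), (142, [30, 5, 238]), (145, [40, 6, 239]), (148, [35, 6, 238]), (151, [35, 6, 238]), (154, [39, 7, 239]), (157, [45, 18, 230]), (160, [36, 96, 202]), (163, [37, 93, 198])]
215 [(118, [70, 14, 54]), (121, [0, 0, 54]), (124, [90, 14, 55]), (127, [17, 17, 104]), (130, [30, 5, 244]), (133, [90, 2, 245]), (136, [35, 6, 240]), (139, [50, 3, 241]), (142, [75, 2, 244]), (145, [45, 2, 240]), (148, [45, 2, 242]), (151, [35, 6, 238]), (154, [30, 5, 238]), (157, [50, 34, 232]), (160, [36, 95, 202]), (163, [36, 93, 197])]
340 [(118, [45, 11, 46]), (121, [45, 10, 51]), (124, [130, 25, 31])
[... 443 characters left out ...]
]), (139, [40, 10, 155]), (142, [38, 13, 159]), (145, [41, 13, 159]), (148, [45, 10, 156]), (151, [30, 13, 158]), (154, [35, 10, 154]), (157, [26, 13, 153]), (160, [33, 91, 121]), (163, [37, 84, 124])]
370 [(118, [30, 10, 155]), (121, [30, 10, 157]), (124, [30, 15, 157]), (127, [34, 13, 157]), (130, [39, 11, 162]), (133, [39, 16, 161]), (136, [33, 15, 158]), (139, [43, 14, 168]), (142, [8, 15, 68]), (145, [170, 10, 77]), (148, [165, 8, 61]), (151, [42, 15, 173]), (154, [37, 14, 162]), (157, [38, 50, 143]), (160, [36, 93, 121]), (163, [37, 92, 217])]
footfront 0 [217. 158.]
footfront 12 [214. 160.]
jawtop 63 [200. 157.]
jawtopR 63 [354. 157.]
jawouter 63 [163.  80.]
jawouterlow 12 [184.  87.]
```

The wrist image confirms the vice's pose to about 1 mm and that the stub has not shifted on the blade. I'm lowering gently.

```bash
python3 -m handwheel '[[1,0,0,0.004,0],[1,0,0,0.01,0],[1,0,0,0.016,0],[1,0,0,0.02,0],[1,0,0,0.023,0],[1,0,0,0.025,0],[1,0,0,0.027,0],[1,0,0,0.029,0]]' 60
python3 -m handwheel '[[1,0,0,0.002,0],[1,0,0,0.004,0],[1,0,0,0.006,0],[1,0,0,0.008,0],[1,0,0,0.01,0],[1,0,0,0.013,0],[1,0,0,0.016,0],[1,0,0,0.016,0]]' 60
python3 - <<'E'
from h import *
snap('wrist','w10')
a=np.radians(3.2);s=bot.observe()['eef_pos']
go(s[0]-140*np.cos(a),s[1]-140*np.sin(a),156,3.2)
A=cv2.imread('pics/w8.png',0);B=cv2.imread('pics/w10.png',0)
T=A[75:125,205:350]; r=cv2.matchTemplate(B,T,cv2.TM_CCOEFF_NORMED); print(cv2.minMaxLoc(r))
E
```

```text
clock: 17.45
eef_pos: [489.3, -239.2, 171.2]
eef_rot: [-180.0, -0.0, 3.2]
contact_force: [0.9, 0.6, -3.7]
opening: 17.6
gripper_force: 60.0
clock: 18.25
eef_pos: [489.0, -239.1, 154.7]
eef_rot: [-180.0, 0.0, 3.2]
contact_force: [0.0, -0.6, -3.2]
opening: 17.1
gripper_force: 60.0
t 18.3 pos [ 489.1 -239.1  155. ] [-1.7999e+02  3.0000e-02  3.2000e+00] J7 -56 F [-0.1 -0.7 -3.7] open 17.7 ROW [-0.14, 0.0, -0.001] -0.0
(-0.5795543789863586, 0.8007354140281677, (268, 30), (205, 78))
```

```bash
python3 - <<'E'
from h import *
A=cv2.imread('pics/w8.png',0)
for f in('w9','w10'):
  B=cv2.imread(f'pics/{f}.png',0)
  for k in(.96,1,1.04,1.06,1.08,1.1,1.12,1.15):
    T=cv2.resize(A[75:125,205:350],None,fx=k,fy=k); r=cv2.matchTemplate(B,T,cv2.TM_CCOEFF_NORMED); _,x,_,l=cv2.minMaxLoc(r); print(f,k,round(x,3),l)
F=[]
for i in range(8): bot.camera('wrist'); F.append(bot.observe()['contact_force'][2])
print(np.mean(F),np.std(F))
E
```

```text
w9 0.96 0.912 (208, 78)
w9 1 0.967 (205, 75)
w9 1.04 0.884 (202, 72)
w9 1.06 0.828 (201, 70)
w9 1.08 0.779 (199, 69)
w9 1.1 0.73 (198, 67)
w9 1.12 0.684 (197, 65)
w9 1.15 0.616 (75, 24)
w10 0.96 0.762 (208, 81)
w10 1 0.801 (205, 78)
w10 1.04 0.883 (202, 74)
w10 1.06 0.921 (201, 73)
w10 1.08 0.936 (199, 72)
w10 1.1 0.934 (198, 71)
w10 1.12 0.905 (196, 69)
w10 1.15 0.855 (194, 67)
-2.8968898976547015 0.38122893911596256
```

The stub's image grew by about 9%, so it now sits 13 mm above the blade, on its seat. I'm drawing the blade out.

```bash
python3 -m handwheel '[[1,-0.005,0,0,0],[1,-0.015,0,0,0],[1,-0.03,0,0,0],[1,-0.05,0,0,0],[1,-0.07,0,0,0],[1,-0.09,0,0,0],[1,-0.11,0,0,0],[1,-0.13,0,0,0]]' 60
python3 -m handwheel '[[1,-0.01,0,0,0],[1,-0.01,0,-0.03,0],[1,-0.01,0,-0.08,0],[1,-0.01,0,-0.12,0],[1,-0.01,0,-0.12,0]]' 60
python3 - <<'E'
from h import *
# mat centre: from w1 corners etc.
h=cv2.cvtColor(cv2.imread('pics/w3.png'),cv2.COLOR_BGR2HSV)
snap('scene','s11');snap('side','d11')
for f in('s11','d11'):
    h=cv2.cvtColor(cv2.imread(f'pics/{f}.png'),cv2.COLOR_BGR2HSV)
    m=(((h[...,2]<75)|((h[...,0]>95)&(h[...,0]<120)&(h[...,1]>90)))).astype(np.uint8)
    c0=proj(f,[560,-10,4]).astype(int)
    m=cv2.morphologyEx(m,cv2.MORPH_OPEN,np.ones((5,5)))
    n,l,s,c=cv2.connectedComponentsWithStats(m); i=l[c0[1],c0[0]]
    k=(l==i).astype(np.uint8); rr=cv2.minAreaRect(cv2.findContours(k,0,2)[0][0]); b=cv2.boxPoints(rr)
    print(f,i,s[i],c[i],'centre',onz(f,*c[i],4).round(1),[onz(f,*q,4)[:2].round() for q in b])
    p=[onz(f,*q,55).round(1) for q in [proj(f,[595,-234,55])]]
go(452,-38,300,15.3)
E
```

```text
clock: 19.5
eef_pos: [357.8, -246.4, 155.0]
eef_rot: [-180.0, -0.0, 3.2]
contact_force: [-0.5, -0.3, -2.8]
opening: 17.3
gripper_force: 60.0
clock: 20.0
eef_pos: [351.2, -248.2, 280.2]
eef_rot: [179.9, -0.5, 3.2]
contact_force: [1.0, 0.5, -2.6]
opening: 17.5
gripper_force: 60.0
s11 17 [ 241  187   56   63 2239] [268.95578383 218.21706119] centre [569.9 -17.    4. ] [array([669., -49.]), array([ 465., -101.]), array([460.,  14.]), array([661.,  54.])]
d11 0 [     0      0    560    420 209780] [281.45922872 207.92248546] centre [681.7  41.5   4. ] [array([ 917., -573.]), array([ 931., -572.]), array([ 936., -628.]), array([ 922., -628.])]
t 20.1 pos [ 349.6 -247.   275.4] [-1.7999e+02 -1.1000e-01  3.2000e+00] J7 -62 F [-0.1 -0.1 -3.4] open 17.4 ROW [0.114, -0.203, -0.0243] -0.2111
```

```bash
python3 -m handwheel '[[1,0.02,-0.035,0,-0.04],[1,0.04,-0.07,0,-0.08],[1,0.06,-0.105,0,-0.12],[1,0.08,-0.14,0,-0.16],[1,0.1,-0.175,0,-0.2],[1,0.115,-0.203,0,-0.211],[1,0.115,-0.203,0,-0.211]]' 60
python3 -c "
from h import *
go(455,-38,121,15.3)"
```

```text
clock: 20.8
eef_pos: [453.3, -33.6, 273.0]
eef_rot: [-179.9, 0.2, 15.7]
contact_force: [0.7, -0.8, -2.8]
opening: 17.6
gripper_force: 60.0
t 20.8 pos [453.3 -33.6 273. ] [-179.94    0.18   15.67] J7 -77 F [ 0.7 -0.8 -2.8] open 17.6 ROW [0.0009, 0.0049, 0.152] 0.0065
```

```bash
python3 -m handwheel '[[1,0,0.003,0.03,0],[1,0,0.003,0.07,0],[1,0,0.003,0.11,0],[1,0,0.003,0.135,0],[1,0,0.003,0.145,0],[1,0,0.003,0.148,0],[1,0,0.003,0.151,0],[1,0,0.003,0.153,0]]' 60
python3 -m handwheel '[[1,0,0,0,0],[1,0,0,0,0],[1,0,0,0,0]]' 60
python3 -c "
from h import *
F=[]
for i in range(4): bot.camera('wrist'); F.append(bot.observe()['contact_force'])
print(np.mean(F,0)); go(455,-38,121,15.3)"
```

```text
clock: 21.6
eef_pos: [454.5, -40.8, 123.0]
eef_rot: [180.0, -0.1, 15.3]
contact_force: [1.0, 0.6, -3.0]
opening: 17.4
gripper_force: 60.0
clock: 21.9
eef_pos: [454.0, -40.7, 122.7]
eef_rot: [-180.0, -0.0, 15.3]
contact_force: [0.1, 0.5, -3.2]
opening: 17.6
gripper_force: 60.0
[ 0.24619711  0.15756686 -3.08437521]
t 22.1 pos [453.8 -40.8 122.3] [-1.800e+02 -2.000e-02  1.529e+01] J7 -72 F [ 0.1  0.  -3.8] open 17.1 ROW [0.0018, -0.0023, 0.0013] -0.0002
```

Not yet touching, so I'm going down in 1 mm steps.

```bash
python3 -m handwheel '[[1,0,0,0.001,0],[1,0,0,0.002,0],[1,0,0,0.002,0],[1,0,0,0.002,0]]' 60
python3 -c "
from h import *
F=[]
for i in range(4): bot.camera('wrist'); F.append(bot.observe()['contact_force'])
print(np.mean(F,0)); go(455,-38,120.5,15.3)"
```

```text
clock: 22.5
eef_pos: [453.9, -40.8, 120.8]
eef_rot: [-180.0, -0.0, 15.3]
contact_force: [-4.6, 1.2, 7.5]
opening: 17.3
gripper_force: 60.0
[-4.94558075 -0.27124587  7.87599203]
t 22.7 pos [453.9 -40.8 120.8] [-1.7998e+02 -1.0000e-02  1.5280e+01] J7 -72 F [-5.5  0.3  8.1] open 17.3 ROW [0.0018, -0.0024, 0.0003] -0.0004
```

```bash
python3 -m handwheel '[[-0.2,0,0,0,0],[-0.2,0,0,0,0],[-0.2,0,0,0,0],[-0.2,0,0,0,0],[-0.2,0,0,0,0],[-0.2,0,0,0,0],[-0.2,0,0,0,0]]'
python3 -m handwheel '[[-0.2,0,0,-0.03,0],[-0.2,0,0,-0.07,0],[-0.2,0,0,-0.11,0],[-0.2,0,0,-0.15,0],[-0.2,0,0,-0.18,0],[-0.2,0,0,-0.18,0],[-0.2,0,0,-0.18,0]]'
python3 - <<'E'
from h import *
go(453.9,-40.8,300,15.3)
snap('wrist','w12');snap('side','d12');snap('scene','s12')
h=cv2.cvtColor(cv2.imread('pics/w12.png'),cv2.COLOR_BGR2HSV)
g=((h[...,1]<40)&(h[...,2]>110)).astype(np.uint8); g[:,:235]=0; g[:,335:]=0; g[180:]=0
g=cv2.morphologyEx(g,cv2.MORPH_OPEN,np.ones((5,5))); ys,xs=np.nonzero(g)
t=onz('w12',xs[ys==ys.min()+1].mean(),ys.min(),7); e=np.array([np.cos(.2667),np.sin(.2667)])
print('lifter tip',t,'origin',t[:2]-55*e,'width@',ys.min()+20,np.ptp(xs[ys==ys.min()+20]))
# stub: dark blobs near expected places in both fixed views
for f in('s12','d12'):
    v=cv2.cvtColor(cv2.imread(f'pics/{f}.png'),cv2.COLOR_BGR2HSV)[...,2]
    c=proj(f,[595.2,-233.8,80]); x,y=c.astype(int); k=(v[y-40:y+40,x-45:x+45]<70).astype(np.uint8)
    k=cv2.morphologyEx(k,cv2.MORPH_OPEN,np.ones((3,3)))
    n,l,s,cc=cv2.connectedComponentsWithStats(k); i=1+np.argmax(s[1:,4]); print(f,'blob box',s[i]+[x-45,y-40,0,0,0])
    a=np.linspace(0,6.283,60)
    P=np.array([proj(f,[595.2+r*np.cos(q),-233.8+r*np.sin(q),z]) for r,z in((51,55),(51,69),(31.5,105)) for q in a]); print('  predicted',P.min(0),np.ptp(P,0))
E
```

```text
clock: 23.4
eef_pos: [453.8, -40.8, 120.2]
eef_rot: [-180.0, -0.0, 15.3]
contact_force: [0.2, -0.2, -0.4]
opening: 51.6
gripper_force: 0.0
clock: 24.1
eef_pos: [453.9, -40.8, 300.4]
eef_rot: [-180.0, -0.1, 15.3]
contact_force: [-0.1, -0.4, 0.0]
opening: 52.3
gripper_force: 0.0
t 24.1 pos [453.9 -40.8 300.4] [-1.7999e+02 -6.0000e-02  1.5290e+01] J7 -77 F [-0.1 -0.4  0. ] open 52.3 ROW [0.0, 0.0, 0.0004] -0.0002
lifter tip [607.49307015   2.0205119    7.        ] origin [554.43754781 -12.47471314] width@ 69 46
s12 blob box [172 170  40  31 684]
  predicted [173.66276729 161.86079953] [38.90481269 35.92947712]
d12 blob box [ 313  255   47   47 1432]
  predicted [317.43747531 251.2252149 ] [42.88361458 40.95832236]
```

The lifter stands on its mat, about 13 mm from the mat's centre. One closer numeric check of the seated stub follows.

```bash
python3 -m handwheel '[[-0.2,-0.01,0.04,0,0.1],[-0.2,-0.02,0.09,0,0.2],[-0.2,-0.03,0.14,0,0.21],[-0.2,-0.04,0.18,0,0.21],[-0.2,-0.04,0.2,0,0.21],[-0.2,-0.04,0.2,0,0.21],[-0.2,-0.04,0.2,0,0.21]]'
python3 - <<'E'
from h import *
snap('wrist','w13'); f='w13'; go(489,-239,300,3.2)
v=cv2.cvtColor(cv2.imread('pics/w13.png'),cv2.COLOR_BGR2HSV)[...,2]
c=proj(f,[595.2,-233.8,69]); x,y=c.astype(int); print(c)
R=int(np.linalg.norm(proj(f,[595.2,-182.8,69])-c)); 
k=np.zeros_like(v); cv2.circle(k,(x,y),R+14,1,-1); k=k*(v<85).astype(np.uint8); k=cv2.morphologyEx(k,cv2.MORPH_OPEN,np.ones((3,3)))
cs=max(cv2.findContours(k,0,2)[0],key=cv2.contourArea); hull=cv2.convexHull(cs); print('R',R,'box',cv2.boundingRect(hull),'ell',cv2.fitEllipse(hull))
a=np.linspace(0,6.283,90)
for z in(69,77):
    P=np.array([proj(f,[595.2+51*np.cos(q),-233.8+51*np.sin(q),z]) for q in a],np.float32); print(z,P.min(0),np.ptp(P,0),cv2.fitEllipse(P))
g=((v>120).astype(np.uint8)); print('rim row dark/bright transitions',(np.nonzero(np.diff(v[y-8].astype(int)>85))[0]).tolist())
P=np.array([proj(f,[595.2+31.5*np.cos(q),-233.8+31.5*np.sin(q),105]) for q in a]); print('rim pred',P.min(0),P.max(0))
E
```

```text
clock: 24.95
eef_pos: [467.6, -243.9, 299.1]
eef_rot: [-180.0, 0.1, 3.2]
contact_force: [-0.4, 1.0, 0.2]
opening: 52.2
gripper_force: 0.0
t 25.0 pos [ 467.9 -243.2  299.3] [-1.7995e+02  9.0000e-02  3.3100e+00] J7 -61 F [-0.2  0.7  0.1] open 52.0 ROW [0.0213, -0.0029, -0.0007] 0.0019
[273.46920087  68.31031578]
R 50 box (224, 11, 100, 110) ell ((273.1990051269531, 66.50260925292969), (100.06314086914062, 112.04045104980469), 2.8206539154052734)
69 [223.05469   10.342012] [100.83646 110.44046] ((273.4698486328125, 65.56525421142578), (100.85336303710938, 110.46005249023438), 179.18833923339844)
77 [221.62901     7.3137054] [103.52397 113.52732] ((273.38916015625, 64.08042907714844), (103.54071807861328, 113.54753875732422), 179.1759796142578)
rim row dark/bright transitions [39, 40, 43, 54, 103, 134, 137, 141, 223, 238, 244, 302, 307, 323, 327, 328, 405, 422]
rim pred [237.85809771  21.56040716] [308.30109516  99.13141092]
```

```bash
python3 -c "
from bench import bot
print(bot.sign_off())"
```

```text
the job is handed in; nothing more can be done
None
```

The job is handed in: the stub end measured seated in the vice step within about 1 mm, and the lifter stood on its mat about 13 mm from centre. I viewed 12 pictures against the limit of 10, and sign-off returned no verdict.

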